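Open the gas-strut sample chest and load a cup

ROBOT

A 6-joint arm with a two-finger parallel gripper is mounted at the origin on a cart in front of the work surface, level with it; the furniture and walls round the work are solid. World frame = base frame: x ahead of the robot, y to its left, z up, the work surface at z = 0. Lengths are in mm, angles in rad, forces in N, time in s.
With the tool pointing down it reaches from about 350 to 975 mm from the base axis. Payload 7.1 kg.
Tool frame: the origin (TCP) lies on the front face of the gripper's body, between the roots of the fingers; the fingertips stand 80 mm ahead of it and the grasp point (between the pads) lies 61 mm ahead of it (env.tips_ahead is the distance from the TCP to the fingertips, in mm); z points along the fingers, y is the line along which they close (so a half turn about z gives the same grasp; the last joint's range is limited). The gripper opens to 88 mm and grips with 3 to 60 N. Pads are 20 mm wide; open, the fingers measure 115 mm over their backs; the gripper's body (75 mm by 178 mm) begins 61 mm behind the grasp point.
Start: joints at [-1.173, 0.423, 1.63, -0, 1.089, -0.019], TCP at [253.038, -571.469, 302.675] pointing down, gripper open.
Joint ranges: [-3, 3], [-0.9, 2.11], [0.09, 2.58], [-1.31, 4.45], [0.11, 2.69], [-2.54, 2.54]. Speed limits (rad/s): [2.39, 2.39, 3.01, 3.14, 3.14, 3.14].

INTERFACE

Orientations are given as a unit quaternion [x, y, z, w].
In Python, from station import env, set_gripper, viewer, workorder gives the robot as it stands. Calls block until the motion is done:
- env.reach(position, orientation): joint-space move of the TCP to a pose.
- env.move_l(position, rot=None, rate=150, f_stop=None): straight line of the TCP; rot=None keeps the orientation; rate is the mean speed in mm/s. With f_stop (N) it stops when the force on the tool has changed by that much, and returns True; else False.
- env.move_joints(angles): joint-space move.
- set_gripper(opening): finger opening in mm; the grip force is fixed at half the most; returns when the fingers have stopped.
- env.hold(seconds).
- env.ik(position, orientation): joint angles nearest the present ones, or None.
- env.read_state(): the state.
- viewer.camera(name): name is "side" or "top"; returns the picture (420x560x3 uint8, blue, green, red); there is no depth.
- viewer.camera_params(name): a dict with "fx", "fy", "cx", "cy" (pixels), "pose" (4x4, takes a point from camera to world coordinates). Camera axes: x right, y up, looking along -z (the intrinsics and any distortion apply to the point x, -y, -z); pixel columns grow to the right and rows downward; lengths in mm; the calibration is good to about 2 mm. A picture is of the moment at which its call begins. camera_params takes no time and is no camera call.
A pose or a line that the arm cannot do raises env.IKError and nothing moves.
- workorder.sign_off(): hands the job in; it is judged then, once.
The state is a dict: "time_s": time; "qpos": joint angles; "dq": joint speeds; "tau": joint torques, N m; "tool_pos": TCP position; "orientation": TCP orientation; "force": force on the tool from outside, world axes, zero at the start; "wrist_torque": the same for the moment, N m; "width": finger opening in mm; "grip_force": force on a finger pad.
Only numpy, scipy, OpenCV 4.12 (cv2) and the standard library are available. Lean on these libraries where they do the work, as an engineer would, in place of code of your own. Each camera call takes 0.05 s, during which the arm holds its last target. There are 200 camera calls.

TASK

Lift the lid of the low chest by its bar until its gas struts hold it fully open on their own, and let go of it. Then take the sample cup with the screw lid on top and stand it upright in the shallow dish inside the chest, under the open lid. Leave the lid fully open and do not disturb the other loose things (the upside-down empty cup, the timer and the pen).

Things in the scene. Friction and masses are not known exactly. Their poses are not given: they have to be found in the camera images.
- chest: Low grey chest, fixed, 200 mm deep (x), 320 wide (y), walls 70 high, 10 thick. Origin: centre of underside; x to its far, hinged side. Inner floor 15 mm up. A gas strut outside each end wall (to y = +-177 mm). The open lid leans over the far half, 30 degrees off upright, so a vertical gripper cannot reach the dish: tilt the tool 25-45 degrees, fingers pointing down and to the chest's far side.
- lid (a joint): Lid angle in rad: 0 shut, 1.05 fully open at its stop. Below the balance point (about 0.62) it sinks shut by itself; above it the gas struts push it slowly up to the stop and hold it there (under 1 rad/s). A few newtons at the bar lift it. Lid panel 14 mm thick, 205 mm from hinge axis to near edge.
- lid_hinge (a point): Middle of the lid's hinge axis, which runs along the chest's y on its far rim, 72 mm above the worktop, at x = +100 mm in the chest frame. Its axes are those of the chest.
- handle_bar (a point): Middle of the lid's handle: round steel bar 12 mm thick, 150 mm long, parallel to the hinge, 51 mm ahead of the lid's near edge (clear gap 45 mm, room for a finger), on two arms at its ends. 256 mm from the hinge axis and, when shut, 7 mm above it. The bar can turn between the pads as the lid swings.
- dish_floor (a point): Centre of the inner floor of a shallow round steel dish, fixed in the far half of the chest, outer diameter 74 mm, inner 67 mm, rim 5 mm above this point. This point is 18 mm above the worktop.
- cup_centre (a point): Centre (half-way up, 33 mm above its foot) of the sample cup to load: round, 66 mm high, body about 36 mm across, on top a screw lid 47 mm across and 16 mm high (a good place to grip), standing upright on the worktop to the left or right of the chest, about 50 g.
- empty_cup_centre (a point): Centre (33 mm up) of a bystander: an empty clear cup 47 mm across, 66 mm high, standing upside down on its screw lid, on the other side of the chest. Leave it alone.
- timer: Bystander: flat lab timer 62 x 66 x 18 mm, origin at the centre of its underside. Leave it alone.
- pen: Bystander: pen 147 mm long, 12 mm high, origin under its middle, lying along its y axis. Leave it alone.
Things that resemble listed ones, but are neither listed nor needed, are in the scene too. Of the things that look like the part that bears cup_centre, the middle-sized one is meant.

How it is judged:
By the outcome, as a careful person would: the job done as asked, in the order asked, and still so for the second after the job is handed in, with the robot touching nothing.
It also fails if it takes over 67 s, if anything falls off the work surface, if the arm or the gripper's body presses on something with over 40 N, if the wrist force passes 120 N, or if a joint passes its speed limit or range.

## Working session

There is one attempt and no reset: what is moved stays moved. The work goes in short steps, each a Python script; the robot and the scene stay as the last script left them, time stands still between calls to the robot, and variables do not carry over. Pictures are saved under pics/ and viewed, at most 10 in all, crops included, and the job is handed in when it is done.

```bash
ls; mkdir -p pics
python3 - <<'E'
from station import env, viewer
import cv2
for n in ("side","top"):
    cv2.imwrite(f"pics/{n}0.png",viewer.camera(n)); p=viewer.camera_params(n); print(n,p)
print(env.read_state()["time_s"])
E
```

```text
pics
side {'fx': 511.698770301841, 'fy': 511.698770301841, 'cx': 279.7939678468232, 'cy': 218.5885094807183, 'pose': array([[-8.62837294e-01,  2.41042629e-01, -4.44308739e-01,
        -1.08366523e+02],
       [-5.05357257e-01, -4.30856127e-01,  7.47647671e-01,
         1.13495512e+03],
       [-1.12181822e-02,  8.69632939e-01,  4.93571377e-01,
         8.40060283e+02],
       [ 0.00000000e+00,  0.00000000e+00,  0.00000000e+00,
         1.00000000e+00]])}
top {'fx': 539.47624089922, 'fy': 539.47624089922, 'cx': 277.4860463741605, 'cy': 214.3585091448713, 'pose': array([[ 1.41928721e-02,  9.87480647e-01, -1.57100396e-01,
         3.64693708e+02],
       [-9.99889191e-01,  1.33107977e-02, -6.66544625e-03,
        -3.95135570e+01],
       [-4.49086758e-03,  1.57177590e-01,  9.87560144e-01,
         1.40482043e+03],
       [ 0.00000000e+00,  0.00000000e+00,  0.00000000e+00,
         1.00000000e+00]])}
0.1
```

View pics/top0.png

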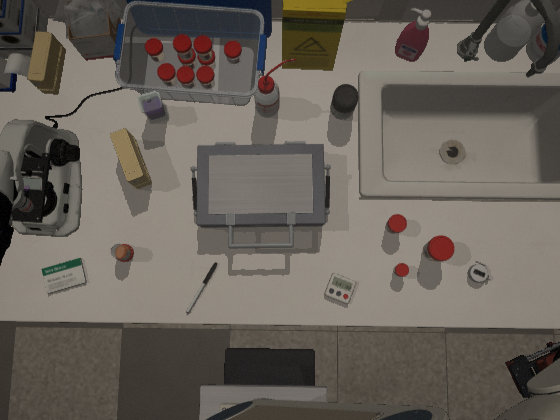

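View pics/side0.png

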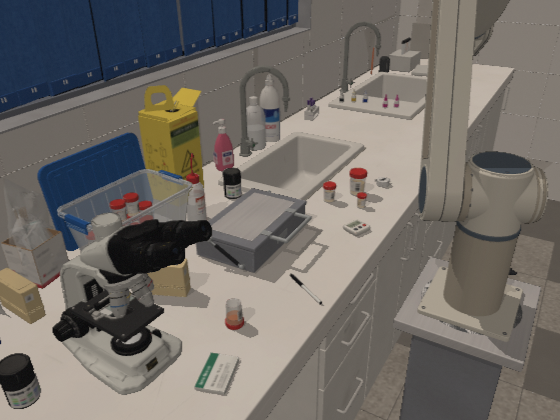

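The top view shows the chest around (262,185), with its bar at about row 245, columns 230–293. The red-lidded cups are at (397,224), (441,248) and (402,270). The inverted cup is at (124,253), the pen at (202,288) and the timer at (340,288).

```bash
cat > h.py <<'E'
import numpy as np, cv2
from station import env, set_gripper, viewer, workorder
from scipy.spatial.transform import Rotation as R
def ray(n,u,v):
    p=viewer.camera_params(n); d=np.array([(u-p["cx"])/p["fx"],-(v-p["cy"])/p["fy"],-1])
    return p["pose"][:3,3],p["pose"][:3,:3]@d
def plane(n,u,v,z):
    o,d=ray(n,u,v); return (o+d*(z-o[2])/d[2]).round(1)
def pix(n,P):
    p=viewer.camera_params(n); c=p["pose"][:3,:3].T@(np.array(P)-p["pose"][:3,3])
    return np.array([p["cx"]-p["fx"]*c[0]/c[2],p["cy"]+p["fy"]*c[1]/c[2]]).round(1)
def tri(u1,v1,u2,v2):
    (o,d),(q,e)=ray("top",u1,v1),ray("side",u2,v2)
    s=np.linalg.lstsq(np.c_[d,-e],q-o,rcond=None)[0]; a,b=o+d*s[0],q+e*s[1]
    return ((a+b)/2).round(1),np.linalg.norm(a-b).round(1)
def red(n,im):
    h=cv2.cvtColor(im,cv2.COLOR_BGR2HSV)
    m=(((h[...,0]<8)|(h[...,0]>172))&(h[...,1]>150)&(h[...,2]>70)).astype(np.uint8)
    return [(c,cv2.minEnclosingCircle(c)) for c in cv2.findContours(m,0,2)[0] if cv2.contourArea(c)>40]
E
python3 - <<'E'
from h import *
for n in("top","side"):
    im=cv2.imread(f"pics/{n}0.png")
    for c,((u,v),r) in red(n,im):
        print(n,round(u),round(v),round(r,1),plane(n,u,v,60), cv2.boundingRect(c))
im=cv2.imread("pics/top0.png")
cv2.imwrite("pics/c1.png",cv2.resize(im[135:280,180:345],None,fx=4,fy=4,interpolation=cv2.INTER_CUBIC))
E
```

```text
top 402 269 6.6 [ 444.6 -340.5   60. ] (396, 264, 13, 12)
top 441 247 13.0 [ 501.1 -439.6   60. ] (428, 236, 26, 24)
top 397 223 9.1 [ 561.5 -331.3   60. ] (388, 215, 19, 17)
top 205 74 8.5 [951.6 166.9  60. ] (197, 66, 17, 16)
top 185 74 8.5 [950.8 219.6  60. ] (177, 66, 17, 16)
top 166 71 8.6 [957.9 270.2  60. ] (157, 63, 18, 17)
top 273 75 18.5 [949.8 -13.2  60. ] (258, 61, 28, 30)
top 232 48 8.3 [1023.3   96.4   60. ] (224, 41, 17, 16)
top 153 46 8.4 [1028.4  306.9   60. ] (145, 38, 17, 16)
top 202 44 9.0 [1035.7  176.4   60. ] (194, 36, 18, 16)
top 182 42 8.9 [1038.3  231.6   60. ] (173, 34, 18, 17)
side 234 322 8.7 [442.5 416.2  60. ] (226, 320, 18, 10)
side 145 205 6.4 [1022.5   91.    60. ] (139, 201, 13, 9)
side 124 201 14.3 [1103.9  103.5   60. ] (110, 193, 28, 16)
side 330 185 5.9 [ 562.5 -335.8   60. ] (324, 182, 12, 8)
side 192 178 6.5 [1017.4 -144.6   60. ] (186, 172, 13, 12)
side 358 173 8.2 [ 515.1 -476.8   60. ] (350, 168, 17, 11)
```

View pics/c1.png

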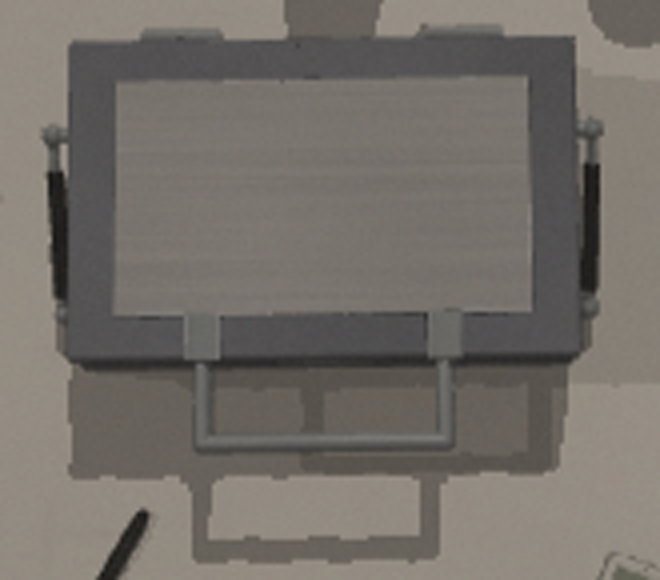

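The enlarged crop shows the bar ends at about (230,246) and (292,245), and the lid corners at crop (70,40), (576,38), (65,352) and (580,350). The target cup's lid is at top (397,223). The larger and smaller look-alikes are at (441,247) and (402,269).

```bash
cat >> h.py <<'E'
def rot(az,tilt,flip=1):
    "tool z = horizontal direction az tilted 'tilt' off straight down; tool y horizontal, across"
    z=np.array([np.sin(tilt)*np.cos(az),np.sin(tilt)*np.sin(az),-np.cos(tilt)])
    y=flip*np.array([-np.sin(az),np.cos(az),0]); return np.c_[np.cross(y,z),y,z]
def tcp(g,M): return np.array(g)-61*M[:,2]
def q(M): return R.from_matrix(M).as_quat()
E
python3 - <<'E'
from h import *
f=lambda x,y:(180+x/4-.4,135+y/4-.4)
for n,p,z in[("barL",(200,444),79),("barR",(448,440),79),("farL",(70,40),86),("farR",(576,38),86),("nearL",(65,352),86),("nearR",(580,350),86)]:
    print(n,plane("top",*f(*p),z))
print("cup",plane("top",396.8,223,66),tri(397,223,330,185))
print("big",tri(441,247,358,173),"small",plane("top",402,269,45))
s=env.read_state();print(R.from_quat(s["orientation"]).as_matrix().round(2).tolist())
E
```

```text
barL [496.   86.4  79. ]
barR [500.6 -66.4  79. ]
farL [750.4 175.2  86. ]
farR [ 755.8 -144.6   86. ]
nearL [551.2 170.8  86. ]
nearR [ 556.7 -147.2   86. ]
cup [ 559.8 -329.5   66. ] (array([ 559.4, -331.1,   62.8]), np.float64(1.8))
big (array([ 499. , -433.9,   80.7]), np.float64(1.1)) small [ 446.4 -344.7   45. ]
[[0.91, 0.4, -0.0], [0.4, -0.91, 0.0], [0.0, -0.0, -1.0]]
```

Run:
```python
from h import *
yaw=.022; M=rot(-np.pi/2+yaw,0); b=np.array([498.5,10,79])
print(env.ik(tcp(b+[0,0,90],M),q(M)))
set_gripper(36)
env.reach(tcp(b+[0,0,90],M),q(M))
print(env.move_l(tcp(b,M),rate=100,f_stop=8))
s=env.read_state();print(s["force"],s["tool_pos"])
cv2.imwrite("pics/s1.png",viewer.camera("side")[170:290,180:340].repeat(4,0).repeat(4,1))
set_gripper(0)
s=env.read_state();print(s["time_s"],s["force"],s["width"],s["grip_force"],s["tool_pos"])
```

```text
[-3.81158925e-03  3.45386518e-01  1.96022248e+00 -4.44089210e-16
  8.35983654e-01 -2.58115893e-02]
False
[ 0.69684054 -0.57530105  0.56988462] [498.85314651   9.98911104 140.43089434]
4.9083 [-4.93762927 -0.28388721  5.98629864] 11.646152832832371 30.001745223999023 [497.43217003  10.00694284 139.94501899]
```

View pics/s1.png

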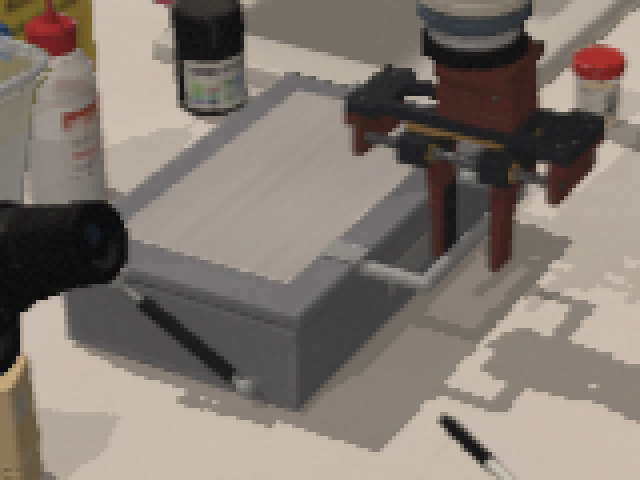

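The bar is between the pads: width is 11.6 mm and the side force is small. Next I lift it along the arc.

Run:
```python
from h import *
yaw=.022; M=rot(-np.pi/2+yaw,0); b=np.array([496.5,10,79]); c=np.array([np.cos(yaw),np.sin(yaw),0])
h=b+256*np.cos(.027)*c; h[2]=72
bar=lambda th:h+256*(-np.cos(th+.027)*c+np.sin(th+.027)*np.array([0,0,1]))
for th in np.linspace(0,1.03,8)[1:]:
    hit=env.move_l(tcp(bar(th),M),rate=110,f_stop=60)
    s=env.read_state();print(round(th,2),hit,np.round(s["force"],1),round(s["width"],1))
    if hit: break
else:
    set_gripper(34); env.move_l(tcp(bar(1.03)+[-6,0,110],M),rate=150)
    env.move_l(tcp(bar(1.03)+[-150,0,130],M),rate=250)
    for n in("side","top"): cv2.imwrite(f"pics/{n}2.png",viewer.camera(n))
print(env.read_state()["time_s"])
```

```text
0.15 False [ 1.2  0.1 -1.6] 11.3
0.29 False [ 0.8 -0.1 -2.1] 11.1
0.44 False [-3.6 -0.9  0.6] 10.8
0.59 False [-8.9  0.2  5.6] 11.4
0.74 False [-15.5  -1.   13.4] 11.3
0.88 False [-17.3   0.   23.5] 11.4
1.03 False [-8.9  1.9 18.1] 11.1
10.6333
```

```bash
ls pics
```

```text
c1.png
s1.png
side0.png
side2.png
top0.png
top2.png
```

View pics/side2.png

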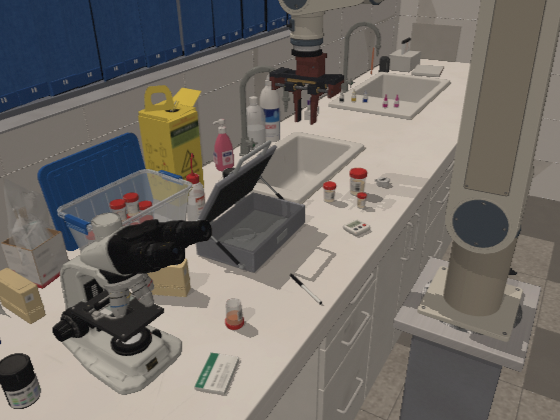

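View pics/top2.png

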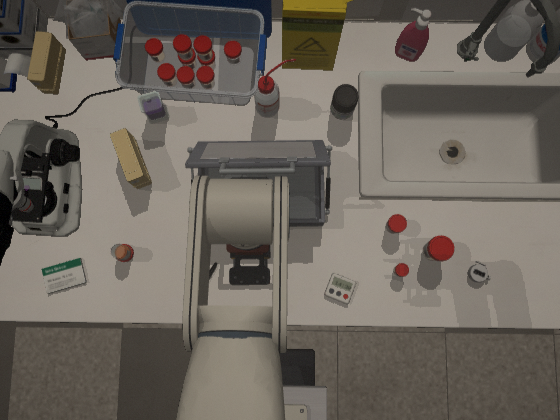

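The lid is up and stays there, with the bar at about row 168 in the top view. The other objects look unmoved. The arm hides the dish, so I move to the cup's pre-grasp pose and look into the chest from there.

Run:
```python
from h import *
az,t=-.55,np.radians(40); g=np.array([559.6,-330.5,57])
for fl in(1,-1):
    M=rot(az,t,fl); D=rot(.022,t,fl)
    for P in(tcp(g+[0,0,60]-60*M[:,2],M),tcp(g,M)): print(fl,np.round(env.ik(P,q(M)),2))
    print(np.round(env.ik(tcp([695,13,76],D),q(D)),2))
M=rot(az,t,-1) if abs(env.ik(tcp(g,rot(az,t,-1)),q(rot(az,t,-1)))[5])<abs(env.ik(tcp(g,rot(az,t,1)),q(rot(az,t,1)))[5]) else rot(az,t,1)
set_gripper(80)
env.reach(tcp(g+[0,0,60]-60*M[:,2],M),q(M))
for n in("side","top"): cv2.imwrite(f"pics/{n}3.png",viewer.camera(n))
a=cv2.imread("pics/side3.png")[130:290,180:340]; b=cv2.imread("pics/top3.png")[120:240,180:340]
f=lambda i,h:cv2.resize(cv2.convertScaleAbs(i,alpha=1.6),(h*i.shape[1]//i.shape[0],h),interpolation=cv2.INTER_CUBIC)
cv2.imwrite("pics/c3.png",f(a,580)); cv2.imwrite("pics/c3t.png",f(b,580))
print(env.read_state()["time_s"])
c=np.array([np.cos(.022),np.sin(.022),0]);h=np.array([752.5,15.6,72])
for th in(1.05,1.0,.9):print(th,pix("top",h+256*(-np.cos(th+.027)*c+np.sin(th+.027)*np.array([0,0,1]))))
```

```text
Traceback (most recent call last):
TypeError: unsupported operand type(s) for *: 'NoneType' and 'float'
```

Run:
```python
from h import *
r=lambda P,M:(lambda j:None if j is None else np.round(j,2).tolist())(env.ik(P,q(M)))
g=np.array([559.6,-330.5,57])
for fl in(1,-1):
  for td in(28,34,40):
    t=np.radians(td);D=rot(.022,t,fl);d=[695,14,76]
    print(fl,td,"dish",r(tcp(d,D),D),r(tcp(d-130*D[:,2],D),D))
    for az in(-.55,-.3,0):
      M=rot(az,t,fl); print("   ",az,r(tcp(g,M),M),r(tcp(g-80*M[:,2],M),M),r(tcp(g+[0,0,100],M),M))
```

```text
1 28 dish [-0.0, 0.63, 1.87, 0.07, 0.15, -1.66] [-0.0, 0.36, 1.97, 0.04, 0.32, -1.63]
    -0.55 None [-0.55, 0.45, 2.04, 0.01, 0.16, -1.58] [-0.55, 0.44, 1.95, 0.0, 0.26, -1.58]
    -0.3 None None [-0.62, 0.45, 1.94, 0.48, 0.32, -2.32]
    0 None None None
1 34 dish None [-0.01, 0.36, 2.06, 0.12, 0.13, -1.72]
    -0.55 [-0.55, 0.64, 2.03, 3.13, 0.12, 1.58] None None
    -0.3 [-0.63, 0.64, 2.02, 2.0, 0.2, 2.42] None None
    0 None None None
1 40 dish [-0.0, 0.65, 1.99, 3.05, 0.19, 1.64] None
    -0.55 [-0.55, 0.66, 2.08, 3.14, 0.3, 1.57] [-0.55, 0.49, 2.19, 3.13, 0.24, 1.58] None
    -0.3 [-0.65, 0.67, 2.07, 2.41, 0.34, 2.0] [-0.69, 0.5, 2.17, 2.19, 0.31, 2.19] None
    0 [-0.75, 0.68, 2.01, 1.77, 0.46, 2.3] [-0.83, 0.53, 2.09, 1.55, 0.49, 2.47] None
-1 28 dish [-0.0, 0.63, 1.87, 0.07, 0.15, 1.48] [-0.0, 0.36, 1.97, 0.04, 0.32, 1.51]
    -0.55 None [-0.55, 0.45, 2.04, 0.01, 0.16, 1.56] [-0.55, 0.44, 1.95, 0.0, 0.26, 1.56]
    -0.3 [-0.62, 0.63, 1.96, 1.07, 0.17, 0.22] [-0.64, 0.46, 2.03, 0.71, 0.24, 0.57] [-0.62, 0.45, 1.94, 0.48, 0.32, 0.83]
    0 [-0.69, 0.64, 1.92, 1.04, 0.35, -0.06] [-0.73, 0.49, 1.98, 0.84, 0.44, 0.11] [-0.69, 0.47, 1.9, 0.7, 0.48, 0.31]
-1 34 dish None [-0.01, 0.36, 2.06, 0.12, 0.13, 1.42]
    -0.55 [-0.55, 0.64, 2.03, 3.13, 0.12, -1.56] None None
    -0.3 [-0.63, 0.64, 2.02, 2.0, 0.2, -0.72] [-0.67, 0.47, 2.1, 1.54, 0.2, -0.27] [-0.63, 0.45, 2.0, 0.98, 0.22, 0.32]
    0 [-0.72, 0.66, 1.97, 1.45, 0.38, -0.5] [-0.78, 0.5, 2.03, 1.21, 0.43, -0.3] [-0.72, 0.47, 1.95, 1.02, 0.45, -0.02]
-1 40 dish [-0.0, 0.65, 1.99, 3.05, 0.19, -1.51] None
    -0.55 [-0.55, 0.66, 2.08, 3.14, 0.3, -1.57] [-0.55, 0.49, 2.19, 3.13, 0.24, -1.57] None
    -0.3 [-0.65, 0.67, 2.07, 2.41, 0.34, -1.15] [-0.69, 0.5, 2.17, 2.19, 0.31, -0.95] [-0.65, 0.46, 2.06, 1.75, 0.23, -0.45]
    0 [-0.75, 0.68, 2.01, 1.77, 0.46, -0.84] [-0.83, 0.53, 2.09, 1.55, 0.49, -0.67] [-0.75, 0.49, 2.0, 1.35, 0.46, -0.38]
```

Run:
```python
from h import *
r=lambda P,M:(lambda j:None if j is None else np.round(j,2).tolist())(env.ik(P,q(M)))
g=np.array([559.6,-330.5,57]);d=np.array([695,14,76])
for td in(40,43,45):
  t=np.radians(td)
  for az in(.022,.15,.3):
    D=rot(az,t,-1); print(td,az,*[r(tcp(d-s*D[:,2],D),D) for s in(0,60,130)],sep="  ")
  for az in(-.55,-.3,-.1):
    M=rot(az,t,-1); print("   cup",az,*[r(tcp(p,M),M) for p in(g,g-80*M[:,2],g+[0,0,100])],sep="  ")
```

```text
40  0.022  [-0.0, 0.65, 1.99, 3.05, 0.19, -1.51]  [-0.01, 0.53, 2.07, 3.02, 0.15, -1.47]  None
40  0.15  [-0.05, 0.65, 1.98, 2.52, 0.22, -1.11]  [-0.07, 0.53, 2.06, 2.34, 0.19, -0.95]  [-0.09, 0.38, 2.14, 1.92, 0.16, -0.54]
40  0.3  [-0.1, 0.66, 1.96, 2.06, 0.29, -0.82]  [-0.13, 0.54, 2.04, 1.87, 0.29, -0.65]  [-0.18, 0.39, 2.11, 1.57, 0.3, -0.38]
   cup  -0.55  [-0.55, 0.66, 2.08, 3.14, 0.3, -1.57]  [-0.55, 0.49, 2.19, 3.13, 0.24, -1.57]  None
   cup  -0.3  [-0.65, 0.67, 2.07, 2.41, 0.34, -1.15]  [-0.69, 0.5, 2.17, 2.19, 0.31, -0.95]  [-0.65, 0.46, 2.06, 1.75, 0.23, -0.45]
   cup  -0.1  [-0.72, 0.68, 2.03, 1.95, 0.41, -0.92]  [-0.79, 0.51, 2.12, 1.72, 0.43, -0.73]  [-0.72, 0.47, 2.02, 1.46, 0.39, -0.38]
43  0.022  [-0.0, 0.66, 2.01, 3.08, 0.28, -1.53]  [-0.01, 0.54, 2.1, 3.06, 0.25, -1.51]  [-0.01, 0.39, 2.19, 3.02, 0.18, -1.47]
43  0.15  [-0.06, 0.66, 2.0, 2.65, 0.3, -1.25]  [-0.07, 0.54, 2.09, 2.55, 0.28, -1.17]  [-0.1, 0.39, 2.18, 2.33, 0.23, -0.95]
43  0.3  [-0.11, 0.67, 1.99, 2.23, 0.35, -1.0]  [-0.15, 0.55, 2.07, 2.09, 0.35, -0.89]  [-0.19, 0.41, 2.15, 1.85, 0.34, -0.67]
   cu
[... 462 characters left out ...]
.07, 0.32, -1.53]  [-0.01, 0.4, 2.21, 3.05, 0.26, -1.5]
45  0.15  [-0.06, 0.67, 2.02, 2.71, 0.36, -1.31]  [-0.08, 0.56, 2.11, 2.64, 0.34, -1.25]  [-0.11, 0.4, 2.2, 2.48, 0.29, -1.11]
45  0.3  [-0.12, 0.68, 2.0, 2.32, 0.4, -1.09]  [-0.15, 0.56, 2.09, 2.2, 0.39, -1.0]  [-0.21, 0.42, 2.17, 2.0, 0.39, -0.83]
   cup  -0.55  [-0.55, 0.69, 2.12, 3.14, 0.45, -1.57]  [-0.55, 0.53, 2.24, 3.14, 0.41, -1.57]  [-0.55, 0.47, 2.12, 3.13, 0.23, -1.56]
   cup  -0.3  [-0.67, 0.69, 2.1, 2.56, 0.47, -1.3]  [-0.72, 0.53, 2.22, 2.43, 0.45, -1.21]  [-0.67, 0.47, 2.1, 2.18, 0.31, -0.9]
   cup  -0.1  [-0.74, 0.7, 2.06, 2.13, 0.52, -1.11]  [-0.82, 0.55, 2.16, 1.95, 0.53, -0.99]  [-0.74, 0.49, 2.06, 1.75, 0.45, -0.69]
```

Run:
```python
from h import *
t=np.radians(43); M=rot(-.55,t,-1); g=np.array([559.6,-330.5,57])
set_gripper(80)
env.reach(tcp(g-100*M[:,2]+[0,0,20],M),q(M))
for n in("side","top"): cv2.imwrite(f"pics/{n}3.png",viewer.camera(n))
a=cv2.imread("pics/side3.png")[130:290,180:340]; b=cv2.imread("pics/top3.png")[120:240,180:340]
f=lambda i,h:cv2.resize(cv2.convertScaleAbs(i,alpha=1.6),(h*i.shape[1]//i.shape[0],h),interpolation=cv2.INTER_CUBIC)
cv2.imwrite("pics/c3.png",np.vstack([f(a,560)])); cv2.imwrite("pics/c3t.png",f(b,560))
print(env.read_state()["time_s"])
c=np.array([np.cos(.022),np.sin(.022),0]);h=np.array([752.5,15.6,72])
for th in(1.05,1.0,.9):print(th,pix("top",h+256*(-np.cos(th+.027)*c+np.sin(th+.027)*np.array([0,0,1]))))
```

```text
14.2333
1.05 [256.7 171.7]
1.0 [256.9 177.5]
0.9 [257.2 188.8]
```

View pics/c3.png

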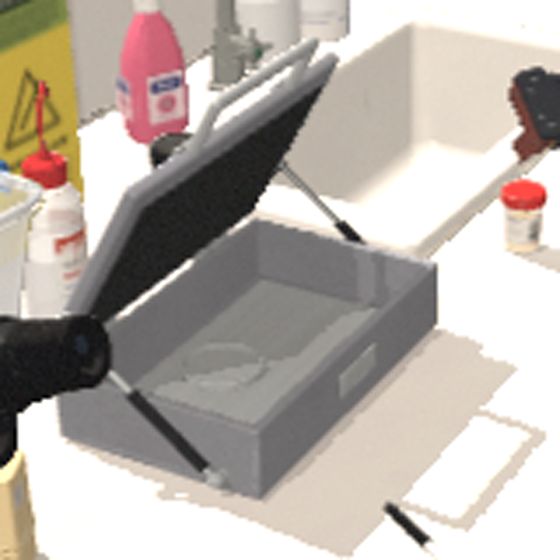

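View pics/c3t.png

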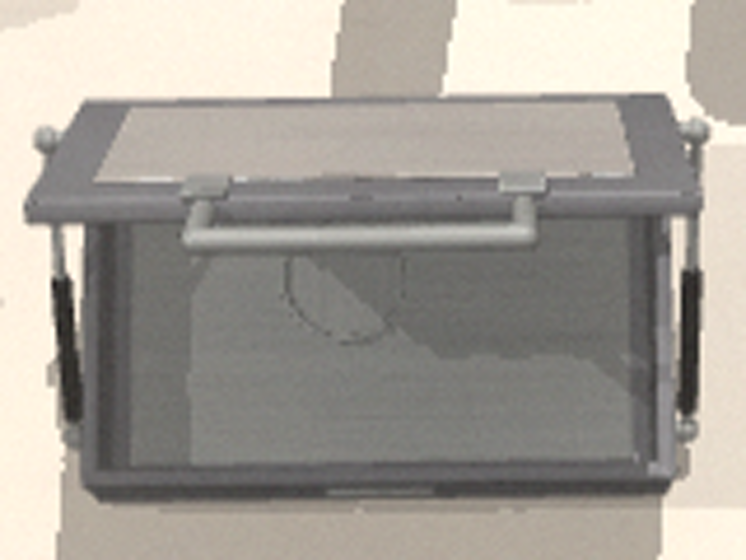

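Both crops show the lid fully open; its bar is at the row predicted for 1.05 rad. The dish is an ellipse centred at about (224,366) in the side crop. In the top crop it is a partial circle with edges at columns 286 and 404 and bottom row 343.

Run:
```python
from h import *
s=560/120
T=lambda x,y:plane("top",180+x/s-.4,120+y/s-.4,22)
S=lambda x,y:plane("side",180+x/3.5-.4,130+y/3.5-.4,22)
print("top L,R,bottom,c",T(286,284),T(404,284),T(345,343),T(345,284))
print("side c,l,r,t,b",S(224,366),S(180,365),S(267,365),S(224,343),S(224,388))
for n in("top",): print([plane(n,u,v,66) for c,((u,v),r) in red(n,cv2.imread(f"pics/{n}3.png")) if 385<u<410])
t=np.radians(43); M=rot(-.55,t,-1); g=np.array([559.6,-330.5,57])
print(env.move_l(tcp(g,M),rate=120,f_stop=8))
set_gripper(30); s=env.read_state(); print(s["time_s"],s["width"],s["grip_force"],np.round(s["force"],1))
```

```text
top L,R,bottom,c [673.4  67.1  22. ] [674.3   0.8  22. ] [640.1  33.2  22. ] [673.8  33.9  22. ]
side c,l,r,t,b [676.2  34.1  22. ] [711.   51.7  22. ] [644.1  14.1  22. ] [698.4   1.   22. ] [655.8  64.4  22. ]
[array([ 559.8, -330.1,   66. ])]
False
15.9667 46.2330696871636 30.000129640102386 [-0.7  0.   1.6]
```

Both views put the dish at about (675,34), and the cup is gripped at 46 mm. Next: lift, carry it across in front of the chest, and lower it along the tool axis.

Run:
```python
from h import *
t=np.radians(43); M=rot(-.55,t,-1); g=np.array([559.6,-330.5,57])
az=.05; D=rot(az,t,-1); d=np.array([675,34,76.5])
env.move_l(tcp(g+[0,0,90],M),rate=150)
print(env.read_state()["width"])
up=d-135*D[:,2]; 
try: env.move_l(tcp(up,D),q(D),rate=150)
except env.IKError as e:
    print("ik",e); env.reach(tcp(up,D),q(D))
s=env.read_state(); print(s["time_s"],s["width"],np.round(s["qpos"],2))
print(env.move_l(tcp(d+12*np.array([-.68,0,.73]),D),rate=120,f_stop=15))
print(env.move_l(tcp(d-[0,0,4],D),rate=30,f_stop=4))
s=env.read_state(); print(s["time_s"],s["width"],np.round(s["force"],1),np.array(s["tool_pos"])-tcp(d,D))
im=viewer.camera("side")[130:290,180:340]
cv2.imwrite("pics/c4.png",cv2.resize(cv2.convertScaleAbs(im,alpha=1.6),None,fx=3.5,fy=3.5,interpolation=cv2.INTER_CUBIC))
```

```text
45.87968631507104
19.1167 46.08435641821196 [ 0.02  0.35  2.23  3.03  0.2  -1.49]
False
True
20.7333 46.035481907754665 [0.6 0.7 2. ] [-0.83508593 -0.07206985 -1.3797606 ]
```

View pics/c4.png

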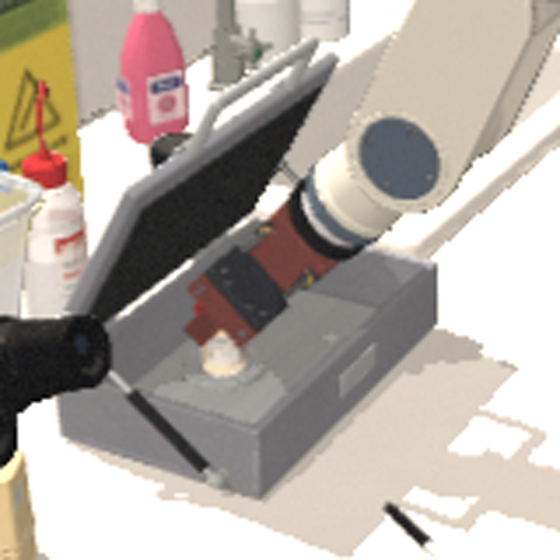

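The cup's foot is in the dish, and contact came at the expected height. I release it, back out along the tool axis and check.

Run:
```python
from h import *
s=env.read_state(); D=R.from_quat(s["orientation"]).as_matrix(); p=np.array(s["tool_pos"])
set_gripper(75); env.hold(.3)
env.move_l(p-140*D[:,2],rate=120)
env.move_l(p-140*D[:,2]+[-60,-250,60],rate=200)
ims=[viewer.camera(n) for n in("side","top")]
a=cv2.resize(ims[0][130:340,180:400],(440,420)); b=cv2.resize(ims[1][130:320,100:460],(360,190))
b=np.vstack([b,np.zeros((230,360,3),np.uint8)])
cv2.imwrite("pics/c5.png",cv2.convertScaleAbs(np.hstack([a,b]),alpha=1.6)); print(env.read_state()["time_s"])
```

```text
25.3333
```

View pics/c5.png

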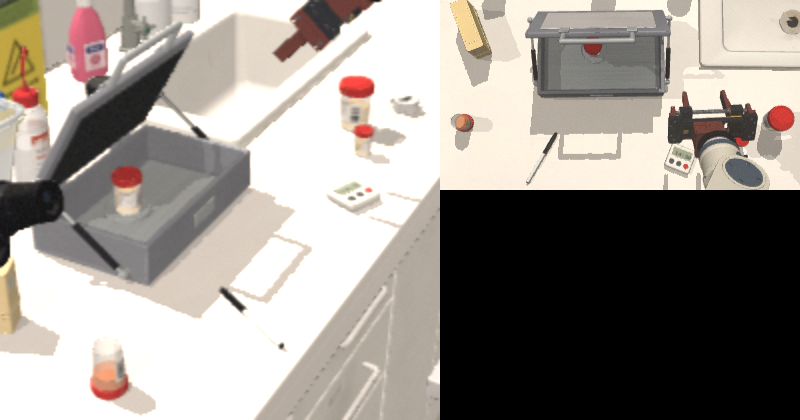

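The cup stands upright in the dish, at about (127,190) in the composite. The lid is fully open, and the inverted cup, pen and timer look undisturbed.

```bash
python3 -c "
from station import workorder; print(workorder.sign_off())"
```

```text
the job is handed in; nothing more can be done
None
```

The job is handed in at about 25 s: in the last pictures the lid stands fully open on its struts, the middle-sized cup is upright in the dish, and the inverted cup, timer and pen look undisturbed.

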